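Slide the sauce pan aside and hold the lighter to the tealight in the food warmer

ROBOT

A 6-joint arm with a two-finger parallel gripper is mounted at the origin on a cart in front of the work surface, level with it; the furniture and walls round the work are solid. World frame = base frame: x ahead of the robot, y to its left, z up, the work surface at z = 0. Lengths are in mm, angles in rad, forces in N, time in s.
With the tool pointing down it reaches from about 275 to 750 mm from the base axis. Payload 10.2 kg.
Tool frame: the origin (TCP) lies on the centre line of the jaws, within the pads' length; the fingertips stand 19 mm ahead of it and the grasp point (between the pads) is the TCP; z points along the fingers, y is the line along which they close (so a half turn about z gives the same grasp; the last joint's range is limited). The gripper opens to 85 mm and grips with 20 to 120 N. Pads are 22 mm wide; open, the fingers measure 114 mm over their backs; the gripper's body (76 mm by 85 mm) begins 54 mm behind the grasp point. The pads swing forward as they close: fully open they stand 13 mm farther back than shut.
Start: joints at [-1.361, 0.313, 1.498, -0, 1.331, -0.223], TCP at [220.181, -476.604, 223.394] pointing down, gripper open.
Joint ranges: [-2.94, 2.94], [-0.97, 2.17], [0.19, 2.56], [-1.23, 4.37], [0.02, 3.11], [-2.88, 2.88]. Speed limits (rad/s): [2.39, 2.39, 3.01, 3.14, 3.14, 3.14].

INTERFACE

Orientations are given as a unit quaternion [w, x, y, z].
In Python, from rig import sense, capture, finish_job, regions_of, mark_of gives the robot as it stands.
- The arm moves only by the tool jog_arm, never from a script. Its argument "series" is text: rows parted by semicolons, each of 7 numbers parted by spaces: the shift along the tool's x, y, z in units of 0.4 m (1.0 is 0.4 m), then the turn, a rotation vector about the tool's x, y, z in units of pi/2 rad (1.0 is pi/2 rad), then the opening, from -1 (shut) to 1 (fully open). A call has 1 to 20 rows; each row is the pose to reach, as a shift and turn from the pose commanded when the call began, along the tool's axes at that moment; what a row does not reach only later rows make up. A row lasts 1/8 s, in which the tool goes at most 62.5 mm and 10.7 degrees, less where a joint would pass 70% of its speed; a pose out of reach is approached as far as the arm can. A call with a number of a shift or a turn outside -1 to 1 is refused whole. A call with a gripper value outside its range is refused whole. The fingers move at their own pace and stop on an object; "grip_force" is the grip in N (left out, the last holds). Time passes only in rows, so rows that repeat a pose let the fingers close. It gives the time, the measured TCP pose, the force, the opening and the grip force at its end, in the units of the state.
- sense(): the state, without advancing time (a new reading comes with each control period).
- capture(name): name is "scene" or "side" or "wrist"; returns a dict with "img" (420x560x3 uint8, red, green, blue), "intrinsics" (3x3 intrinsics, pixels), "dist_coeffs" ([k1, k2, p1, p2, k3] as OpenCV has them; the pictures are not rectified), "R" (3x3) and "t" (3): a world point X has camera coordinates R X + t. Camera axes: x right, y down, z forward; pixel columns grow to the right and rows downward; lengths in mm; the calibration is good to about 2 mm. A picture is of the moment at which its call begins. There is no depth.
- finish_job(): hands the job in; it is judged then, once.
Trained networks look in a picture, given as the dict that the camera call returned (one of the last four; its "shot" number tells which), for a name from the list of things; names that differ only in an ending like _2 or _b are one class to them, and where a whole thing is asked for, a point or a joint stands for the part that bears it (a point fixed in the world has none). Each returns a list of dicts, best first, with "confidence" (0 to 1); they miss things now and then, are a little off and sometimes report something else, mostly with a low value. They report only what shows in the picture. A call takes as long as a camera call.
- regions_of(label, picture): "region" (420x560 bool, what is visible of it) and "point" ([row, column] in pixels, amid what is visible of it).
- mark_of(label, picture): "point" ([row, column] in pixels: a listed point, or the origin of a listed thing).
The state is a dict: "time_s": time; "joints": joint angles; "dq": joint speeds; "tau": joint torques, N m; "eef_pos": TCP position; "ee_rot": TCP orientation; "force": force on the tool from outside, world axes, zero at the start; "wrist_torque": the same for the moment, N m; "grip_width": opening from 0.0 (shut) to 1.0 (fully open); "grip_force": force on a finger pad.
Only numpy, scipy, OpenCV 4.12 (cv2) and the standard library are available. Lean on these libraries where they do the work, as an engineer would, in place of code of your own. Each camera call takes 0.05 s, during which the arm holds its last target. There are 200 camera calls.

TASK

The tealight under the sauce pan in the food warmer is to be lit. Slide the pan by its handle along the warmer's top, without lifting or tipping it, until it stands centred over the other opening, and let it go; then pick up the gas lighter across its trigger and tilt its nozzle down slantwise through the freed opening. Finish still holding it there, trigger squeezed, tip right at the wick just above the tealight, touching neither tealight, warmer nor pan; do not push the tealight about and leave everything else in place.

Things in the scene. Friction and masses are not known exactly. Their poses are not given: they have to be found in the camera images.
- warmer: two-place tealight food warmer: stainless box, 336 long (y axis, across the view) x 166 deep (x) x 62 mm high, fixed; closed sides; level 4 mm top sheet with two round openings, 92 mm diameter, 168 mm apart along y, each in a thin engraved ring (133 mm) that marks a pan's place. Inner floor 8 mm above the worktop. Wire handles stand 14 mm out at the ends. Origin on the worktop under its centre
- warmer_left (a point): centre of the left opening (the warmer's +y end, left as the robot sees it), on the top surface, 62 mm above the worktop; at first the pan stands over it and hides the tealight
- warmer_right (a point): centre of the right, free opening (the warmer's -y end), at the height of the top surface; no tealight below it
- pan: small stainless sauce pan: foot 120 mm across, rim 133 mm across and 60 mm above the foot, 0.3 to 0.6 kg, level stick handle along its -x axis, at first to the front left; origin at the centre of its underside, z up. Slides on the warmer's top when the handle is held and moved level
- pan_grip (a point): where to hold the pan's handle from above: on its centre line, 140 mm from the pan's axis, 50 mm above its underside (112 mm above the worktop). The black grip is a level bar 19 mm wide, 9 mm thick, 91 to 201 mm from the pan's axis, along the pan's x axis
- tealight: tealight candle in its metal cup, 38 mm across, 19 high, 11 g, standing loose in a low seat (4 mm high, 1.5 mm play) on the warmer's floor right under the centre of the left opening; origin at its underside, z up
- wick (a point): the tealight's wick top, on its axis 19 mm above its underside, so 27 mm above the worktop and 35 mm below the warmer's top surface
- lighter: long-nosed gas lighter, 237 x 31 x 17 mm, about 60 g, lying flat on the worktop at the front right, nozzle to the right; x axis from handle to nozzle, z up as it lies, origin at its underside. Handle x = -118 to +10 mm, y = -10 to +16, 17 mm high; nozzle a straight rod, 8.4 mm diameter, from there to the tip at x = +118, y = +3, z = 8
- lighter_tip (a point): end of the lighter's nozzle (lighter frame x = +118, y = +3, z = 8 mm)
- lighter_grip (a point): where to pinch the lighter, fingers closing along its y axis, one of them on the trigger: lighter frame x = -26, y = +2, z = 8 mm, 144 mm behind the tip; 32 mm wide there with the trigger out, 27 mm with it pressed in
- lighter_trigger (a joint): trigger on the handle's -y side (lighter frame x = -40 to -11, z = 4 to 13 mm): 0 = out, 0.005 m = fully pressed, moving along the lighter's +y; lightly sprung outward: a normal grip of the fingers across it presses it home and carries the lighter
- kitchen_timer: round kitchen timer, red top on a white foot, 62 mm across, 48 high; stands behind the warmer; bystander, origin at its underside
- salt_pot: square cream salt pot with a wooden lid, 76 x 68 x 72 mm, behind the warmer to the left; bystander, origin at its underside
- mill: small glass salt shaker with a grey cap, 44 mm across, 90 high, behind the warmer; bystander, origin at its underside
- mug: cream mug, 62 x 85 x 51 mm, left, in front of the hob; bystander, origin at its underside
- garlic: garlic bulb, 54 mm across, 55 high, behind the warmer; bystander, origin at its underside
- teaspoon: steel teaspoon, 136 x 29 x 10 mm, lying far right in front of the microwave; bystander, origin at its underside, its x axis runs along it
- lemon: lemon, 82 x 58 x 57 mm, behind the warmer; bystander, origin at its underside

How it is judged:
By the outcome, as a careful person would: the job done as asked, in the order asked, and still so for the second after the job is handed in, while the arm keeps its last pose, push and grip.
It also fails if it takes over 67 s, if anything falls off the work surface, if the arm or the gripper's body presses on something with over 40 N, if the wrist force passes 120 N, or if a joint passes its speed limit or range.

## Working session

There is one attempt and no reset: what is moved stays moved. The work goes in short steps, Python scripts to look and compute and a tool call to move; the robot and the scene stay as the last step left them, time stands still between calls to the robot, and variables do not carry over. Pictures are saved under pics/ and viewed, at most 10 in all, crops included, and the job is handed in when it is done.

Besides the shell and the picture viewer there is one more tool, called after ">>>" by a JSON object that holds its "name" and its "arguments". jog_arm: Moves the arm, as the interface text tells. Shifts and turns lie within -1 to 1; 1 stands for 0.4 m of shift or pi/2 rad of turn. Its arguments: {"type":"object","properties":{"series":{"type":"string"},"grip_force":{"type":"number"}},"required":["series"]}

```bash
mkdir -p pics; ls
cat > h.py <<'E'
import numpy as np, cv2
from rig import sense, capture, regions_of, mark_of
from scipy.spatial.transform import Rotation as Rn
def ray(p,rc):
    u=cv2.undistortPoints(np.array([[[rc[1],rc[0]]]],float),np.array(p["intrinsics"]),np.array(p["dist_coeffs"]))[0,0]
    R=np.array(p["R"]);t=np.array(p["t"])
    d=R.T@np.array([u[0],u[1],1]);return -R.T@t,d/np.linalg.norm(d)
def tri(obs):
    A=0;b=0
    for p,rc in obs:
        c,d=ray(p,rc);M=np.eye(3)-np.outer(d,d);A=A+M;b=b+M@c
    X=np.linalg.solve(A,b)
    return X,[round(float(np.linalg.norm((np.eye(3)-np.outer(d,d))@(X-c))),1) for c,d in [ray(*o) for o in obs]]
def atz(p,rc,z):
    c,d=ray(p,rc);return c+d*(z-c[2])/d[2]
def proj(p,X):
    return cv2.projectPoints(np.array(X,float).reshape(-1,3),cv2.Rodrigues(np.array(p["R"]))[0],np.array(p["t"],float),np.array(p["intrinsics"]),np.array(p["dist_coeffs"]))[0][:,0]
def save(p,n): cv2.imwrite("pics/"+n,cv2.cvtColor(p["img"],cv2.COLOR_RGB2BGR))
def rot(s): return Rn.from_quat(np.roll(s["ee_rot"],-1))
E
python3 - <<'E'
from h import *
s=sense();print(s)
P={n:capture(n) for n in("scene","side","wrist")}
for n,p in P.items(): save(p,n+"0.png")
for l in ["warmer","warmer_left","warmer_right","pan","pan_grip","lighter","lighter_tip","lighter_grip"]:
    obs=[]
    for n,p in P.items():
        m=mark_of(l,p)
        if m: print(l,n,np.round(m[0]["point"]),round(m[0]["confidence"],2)); 
        if m and m[0]["confidence"]>.4: obs.append((p,m[0]["point"]))
    if len(obs)>1: X,e=tri(obs);print("  ->",X.round(1),e)
for n,p in P.items(): print(n,ray(p,(210,280)))
E
```

```text
pics
{'time_s': 0.0, 'joints': array([-1.36136466e+00,  3.13456224e-01,  1.49845734e+00,  9.39154499e-06,
        1.33102116e+00, -2.23386322e-01]), 'dq': array([-0.00057769, -0.00108971, -0.00026649,  0.00097709,  0.00047901,
       -0.00055296]), 'tau': array([ 1.94663458e-03, -4.12263536e+01, -2.59735286e+01, -1.12710138e-04,
        4.21017015e-03,  2.07116517e-05]), 'eef_pos': array([ 220.13917823, -476.30904654,  222.82428198]), 'ee_rot': array([-6.70989934e-04,  9.76674839e-01,  2.14722632e-01,  9.24258595e-06]), 'force': array([-0.27000182,  0.70244816,  0.38181597]), 'wrist_torque': array([ 0.02005833, -0.03384156, -0.00545573]), 'grip_force': 0.0, 'grip_width': 1.000289645832519}
warmer scene [224. 220.] 0.95
warmer side [268. 260.] 0.92
  -> [555.7  79.8   9.9] [5.8, 5.8]
warmer_left side [231. 349.] 0.54
warmer_right scene [211. 243.] 0.58
warmer_right side [238. 264.] 0.69
  -> [575.1   1.8  62.3] [4.1, 4.1]
pan scene [223. 193.] 0.77
pan side [263. 246.] 0.86
  -> [543.2 164.9  59.6] [5.4, 5.4]
pan_grip scene [245. 174.] 0.85
pan_grip side [265. 287.] 0.8
  -> [419.  209.4 106.9] [3.3, 3.3]
lighter scene [267. 334.] 0.66
lighter_tip scene [263. 368.] 0.96
lighter_grip scene [265. 331.] 0.8
lighter_grip side [228. 352.] 0.62
  -> [ 394.9 -280.7    4.9] [5.4, 5.4]
scene (array([-451.55000431,  -67.83472189, 1492.81423338]), array([ 0.58501794, -0.02995032, -0.81046714]))
side (array([  31.49209329, 1124.5435167 ,  631.89731405]), array([ 0.37167653, -0.85354689, -0.36512227]))
wrist (array([ 285.64241495, -447.90172853,  373.59593567]), array([-0.27266043, -0.11611843, -0.95507738]))
```

Run:
```python
import cv2
a=cv2.imread("pics/scene0.png")[170:300,130:400]; cv2.imwrite("pics/s_c.png",cv2.resize(a,None,fx=2.9,fy=2.9,interpolation=2))
```

```text
(no output)
```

View pics/s_c.png

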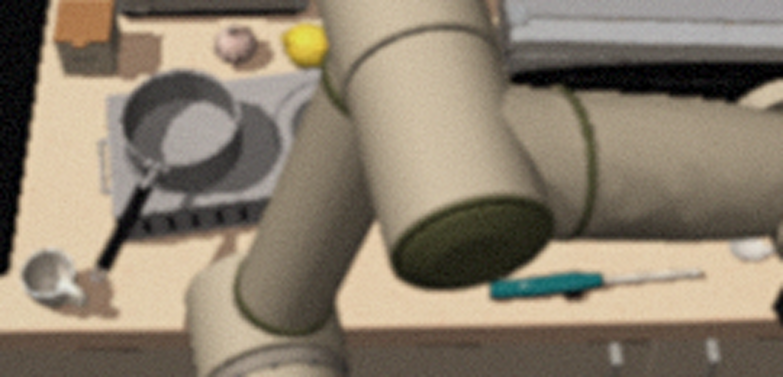

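View pics/side0.png

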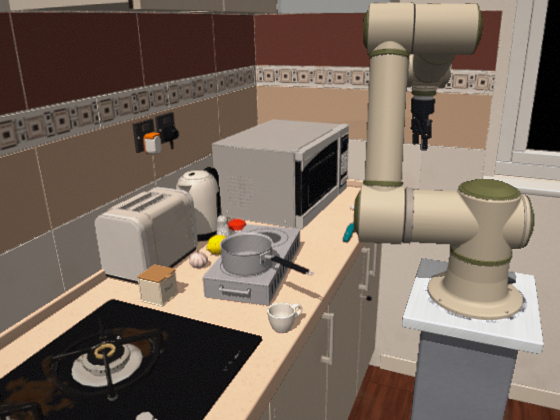

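The arm covers the right half in the scene view. The pan is at about (193,223) with its handle to the front left, and the lighter is at about (334,267) with its nozzle to the right and its trigger on the near side. I'll move to a survey pose above the warmer.

```bash
cat >> h.py <<'E'
def Rdown(azx):  # tool down, tool x at azimuth azx (deg)
    a=np.radians(azx);x=np.array([np.cos(a),np.sin(a),0]);z=np.array([0,0,-1.]);return np.column_stack([x,np.cross(z,x),z])
def rel(pos,R,s=None,cmd=None):
    s=s or sense();R0=rot(s).as_matrix();p0=np.array(s["eef_pos"])
    if cmd: p0,R0=np.array(cmd[0]),cmd[1]
    d=R0.T@(np.array(pos)-p0)/400;r=Rn.from_matrix(R0.T@R).as_rotvec()/(np.pi/2)
    print("row",d.round(4),r.round(4),"rows>=",max(np.linalg.norm(d)*400/62.5,np.linalg.norm(r)*90/10.7).round(1))
E
python3 - <<'E'
from h import *
rel([400,-200,380],Rdown(0));rel([480,60,340],Rdown(-19.7))
E
```

```text
row [ 0.6981 -0.4392 -0.3915] [-0.      0.      0.2755] rows>= 5.8
row [ 1.1523 -0.9454 -0.2915] [-0.      0.      0.4944] rows>= 9.7
```

>>> {"name": "jog_arm", "arguments": {"series": "0.3 -0.2 -0.39 0 0 0 1;0.7 -0.44 -0.39 0 0 0.275 1;0.7 -0.44 -0.39 0 0 0.275 1;0.7 -0.44 -0.39 0 0 0.275 1;0.7 -0.44 -0.39 0 0 0.275 1;0.7 -0.44 -0.39 0 0 0.275 1;0.7 -0.44 -0.39 0 0 0.275 1;0.7 -0.44 -0.39 0 0 0.275 1;0.7 -0.44 -0.39 0 0 0.275 1;0.7 -0.44 -0.39 0 0 0.275 1"}}

```text
time_s: 2.6
eef_pos: [400.1, -200.2, 379.0]
ee_rot: [-0.0, 1.0, -0.0, -0.0]
force: [0.2, 0.9, 0.9]
grip_width: 0.998
grip_force: 0.0
```

Run:
```python
from h import *
s=sense();print(s["time_s"],s["eef_pos"],s["joints"],s["dq"].round(3))
p=capture("wrist");save(p,"w1.png");print(ray(p,(210,280)),p["intrinsics"])
for l in ["lighter","lighter_tip","lighter_grip","warmer_right"]:
    for m in mark_of(l,p)[:1]: print(l,np.round(m["point"]),m["confidence"],atz(p,m["point"],62 if "w" in l else 8).round(1))
rel([480,60,340],Rdown(-19.7))
```

```text
2.6 [ 400.07601706 -200.22630797  379.00703405] [-7.26963599e-01  7.48420717e-02  1.39005302e+00 -6.18187655e-05
  1.67748298e+00  8.44822092e-01] [ 0.006 -0.001 -0.002 -0.001  0.001  0.   ]
(array([ 472.27007146, -201.82364743,  529.62162191]), array([-0.2972479 ,  0.00866329, -0.95476103])) [[318.66993411   0.         282.4018382 ]
 [  0.         318.66993411 205.24313201]
 [  0.           0.           1.        ]]
lighter [162. 336.] 0.97 [ 392.9 -288.5    8. ]
lighter_tip [155. 410.] 0.81 [ 403.9 -410.     8. ]
lighter_grip [163. 320.] 0.62 [ 390.7 -262.8    8. ]
warmer_right [ 36. 136.] 0.79 [571.6  -4.6  62. ]
row [ 0.1992 -0.6489  0.0983] [-1.000e-04  1.000e-04  2.191e-01] rows>= 4.4
```

>>> {"name": "jog_arm", "arguments": {"series": "0.2 -0.65 0.1 0 0 0.22 1;0.2 -0.65 0.1 0 0 0.22 1;0.2 -0.65 0.1 0 0 0.22 1;0.2 -0.65 0.1 0 0 0.22 1;0.2 -0.65 0.1 0 0 0.22 1;0.2 -0.65 0.1 0 0 0.22 1;0.2 -0.65 0.1 0 0 0.22 1;0.2 -0.65 0.1 0 0 0.22 1"}}

```text
time_s: 3.85
eef_pos: [480.3, 59.7, 339.7]
ee_rot: [0.0, 0.985, -0.172, 0.0]
force: [1.0, -0.4, 0.1]
grip_width: 1.0
grip_force: 0.0
```

Run:
```python
from h import *
s=sense();print(s["time_s"],s["eef_pos"],s["joints"].round(3))
P={n:capture(n) for n in("wrist","side","scene")}
save(P["wrist"],"w2.png");save(P["scene"],"sc2.png")
for l in ["warmer","warmer_left","warmer_right","pan","pan_grip","lighter","lighter_tip","lighter_grip"]:
    obs=[]
    for n,p in P.items():
        m=mark_of(l,p)
        if m:
            print(l,n,np.round(m[0]["point"]),round(m[0]["confidence"],2),atz(p,m[0]["point"],{'pan':62,'pan_grip':112,'warmer':0}.get(l,62 if 'w' in l else 8)).round(1)); 
            if m[0]["confidence"]>.4: obs.append((p,m[0]["point"]))
    if len(obs)>1: X,e=tri(obs);print("  ->",X.round(1),e)
```

```text
3.85 [480.3109496   59.67943625 339.65525457] [-0.119  0.164  1.388 -0.     1.589  1.798]
warmer wrist [117. 252.] 0.95 [556.5  79.    0. ]
warmer side [269. 256.] 0.93 [560.2  81.    0. ]
warmer scene [223. 220.] 0.76 [573.2  81.7   0. ]
  -> [561.   80.5   4.6] [5.0, 4.5, 7.4]
warmer_right wrist [ 81. 301.] 0.74 [574.9  -1.   62. ]
warmer_right side [237. 260.] 0.77 [582.2   8.   62. ]
warmer_right scene [209. 244.] 0.75 [585.5  -2.6  62. ]
  -> [581.7  -0.6  60.8] [6.7, 4.7, 4.4]
pan wrist [149. 195.] 0.78 [543.  159.9  62. ]
pan side [264. 247.] 0.72 [542.5 168.3  62. ]
  -> [544.3 161.7  58.3] [1.5, 1.5]
pan_grip wrist [261. 196.] 0.56 [410.4 204.7 112. ]
pan_grip side [264. 286.] 0.87 [416.  216.3 112. ]
  -> [414.1 207.9 109.1] [5.1, 5.1]
lighter wrist [139. 518.] 0.7 [ 391.8 -288.1    8. ]
lighter side [230. 353.] 0.7 [ 377.5 -252.7    8. ]
lighter scene [185. 256.] 0.66 [731.1 -38.7   8. ]
  -> [439.9 -83.7 194.6] [70.4, 150.6, 118.5]
lighter_tip side [214. 362.] 0.7 [ 385.3 -393.     8. ]
lighter_tip scene [263. 368.] 0.69 [ 405.9 -402.9    8. ]
  -> [ 395.  -401.7    8.9] [9.0, 9.0]
lighter_grip wrist [147. 504.] 0.66 [ 386.4 -266.9    8. ]
lighter_grip side [231. 351.] 0.66 [ 382.4 -241.6    8. ]
lighter_grip scene [265. 328.] 0.93 [ 399.5 -271.     8. ]
  -> [ 391.1 -268.5    3.7] [5.9, 7.6, 9.7]
```

View pics/w2.png

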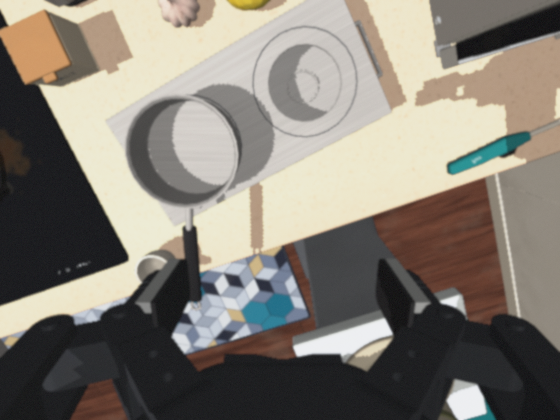

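The wrist view shows the free ring centred at (305,82), the pan rim at (183,152), the handle from (190,215) to (195,300), and the warmer's corners near (391,112), (175,222) and (108,122). Next I'll refine the warmer and pan poses by edge fitting.

```bash
cat > fit.py <<'E'
from h import *
from scipy.optimize import minimize
from scipy.ndimage import map_coordinates
def gradm(p,s=1.5):
    g=cv2.GaussianBlur(p["img"].astype(np.float32),(0,0),s)
    gx=np.abs(cv2.Sobel(g,cv2.CV_32F,1,0)).max(2);gy=np.abs(cv2.Sobel(g,cv2.CV_32F,0,1)).max(2)
    return np.minimum(np.hypot(gx,gy),60)
def circ(c,r,z,n=120):
    a=np.linspace(0,2*np.pi,n);return np.c_[c[0]+r*np.cos(a),c[1]+r*np.sin(a),np.full(n,z)]
def wpts(q,rings=(-84,)):
    x,y,th=q;c,s=np.cos(th),np.sin(th);L=[]
    X,Y=83,168
    for a,b in [((-X,-Y),(X,-Y)),((X,-Y),(X,Y)),((X,Y),(-X,Y)),((-X,Y),(-X,-Y))]:
        L.append(np.linspace(a,b,80))
    for yy in rings:
        for r in(66.5,46): L.append(circ((0,yy),r,0)[:,:2])
    L=np.vstack(L);return np.c_[x+c*L[:,0]-s*L[:,1],y+s*L[:,0]+c*L[:,1],np.full(len(L),62)]
def score(ims,P):
    t=0
    for p,g in ims:
        uv=proj(p,P);t+=map_coordinates(g,[uv[:,1],uv[:,0]],order=1,mode="constant").mean()
    return -t
def fit(ims,f,q0,st):
    best=None
    rng=np.random.default_rng(0)
    for k in range(25):
        q=np.array(q0)+(rng.normal(size=len(q0))*st if k else 0)
        r=minimize(lambda v:score(ims,f(v*st)),q/st,method="Nelder-Mead",options=dict(initial_simplex=np.vstack([q/st]+[q/st+e*.6 for e in np.eye(len(q0))])))
        if best is None or r.fun<best.fun:best=r
    return best.x*st,best.fun
def panpts(q):  # x,y,handle azimuth
    x,y,a=q;d=np.array([np.cos(a),np.sin(a)]);n=np.array([-d[1],d[0]])
    r=np.linspace(95,201,60);L=[circ((x,y),66.5,122)]
    for k in(-9.5,9.5): L.append(np.c_[x+r*d[0]+k*n[0],y+r*d[1]+k*n[1],np.full(60,112)])
    return np.vstack(L)
E
python3 - <<'E'
from fit import *
p=capture("wrist");ims=[(p,gradm(p))]
q,f=fit(ims,wpts,[558,80,-0.12],np.array([6,6,.05]));print("warmer",q.round(3),f)
for yy in(84,-84): print(yy,(q[0]-np.sin(q[2])*yy).round(1),(q[1]+np.cos(q[2])*yy).round(1))
h,f2=fit(ims,panpts,[543,161,2.8],np.array([6,6,.05]));print("pan",h.round(3),f2)
im=p["img"][:,:,::-1].copy()
for P,c in((wpts(q),(0,0,255)),(panpts(h),(0,255,0))):
    for u,v in proj(p,P):
        cv2.circle(im,(int(round(u)),int(round(v))),0,c,-1)
cv2.imwrite("pics/fit.png",cv2.resize(im[:320,60:420],None,fx=2.2,fy=1.85))
a=h[2];g=h[:2]+140*np.array([np.cos(a),np.sin(a)]);print("grip",g,np.degrees(a))
E
```

```text
warmer [5.59255e+02 8.12590e+01 1.38000e-01] -43.45553970336914
84 547.7 164.5
-84 570.8 -1.9
pan [544.283 159.335   2.793] -55.450096130371094
grip [412.71384286 207.18376666] 160.01483266332184
```

View pics/fit.png

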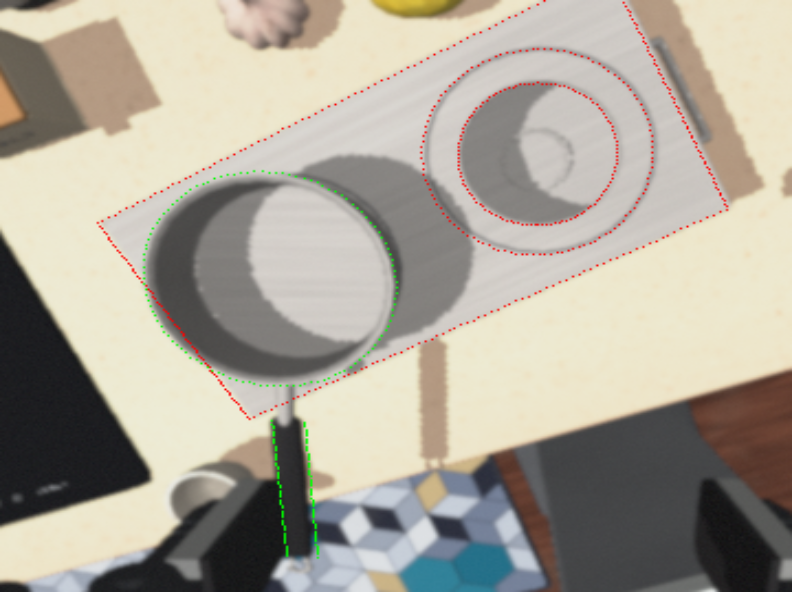

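Run:
```python
from h import *
p=capture("wrist");s=sense()
# dark handle centre per row
g=p["img"].max(2).astype(float);pts=[]
for v in range(228,285,3):
    seg=g[v,180:212];m=np.where(seg<75)[0]
    if len(m)>5 and m.max()-m.min()<22: pts.append(atz(p,(v,180+m.mean()),114))
pts=np.array(pts);d=np.polyfit(pts[:,0],pts[:,1],1);print(len(pts),pts[[0,-1]],np.degrees(np.arctan(d[0])),"res",np.std(pts[:,1]-np.polyval(d,pts[:,0])))
for x in(411,544,547): print(x,np.polyval(d,x))
az=np.degrees(np.arctan(d[0]))
y=np.polyval(d,413);print(y)
rel([413,y,200],Rdown(az),s);rel([413,y,112],Rdown(az),s)
```

```text
17 [[451.33843669 193.28582581 114.        ]
 [389.67626786 222.9482244  114.        ]] -26.188634212785214 res 1.277442401275434
411 212.2779278105523
544 146.8665825802695
547 145.3911387028947
211.2942985589691
row [-0.2857 -0.2975  0.3485] [-0.     -0.      0.0715] rows>= 3.5
row [-0.2857 -0.2975  0.5685] [-0.     -0.      0.0715] rows>= 4.5
```

>>> {"name": "jog_arm", "arguments": {"series": "-0.28 -0.29 0.31 0 0 0 1;-0.28 -0.29 0.31 0 0 0 1;-0.28 -0.29 0.31 0 0 0 1;-0.28 -0.29 0.31 0 0 0 1;-0.28 -0.29 0.31 0 0 0 1;-0.28 -0.29 0.31 0 0 0 1"}}

```text
time_s: 6.05
eef_pos: [415.2, 206.9, 216.5]
ee_rot: [-0.0, 0.985, -0.172, 0.001]
force: [0.8, -0.4, 0.2]
grip_width: 0.999
grip_force: 0.0
```

Run:
```python
from h import *
s=sense();print(s["eef_pos"],s["joints"].round(3))
p=capture("wrist");save(p,"w3.png")
for l in("pan_grip","pan"):
    for m in mark_of(l,p)[:1]: print(l,m["point"],m["confidence"],atz(p,m["point"],112).round(1))
R=rot(s).as_matrix()
print("tcp px",proj(p,s["eef_pos"]),"tool-x line",proj(p,s["eef_pos"]+np.outer([-60,60],R[:,0])))
```

```text
[415.24977905 206.92254221 216.4616295 ] [ 0.209  0.183  1.684 -0.     1.273  2.126]
pan_grip [203.7, 278.8] 0.75 [415.  209.1 112. ]
pan [33.9, 279.7] 0.93 [535.4 164.6 112. ]
tcp px [[280.0889304  257.43219177]] tool-x line [[280.32098448 352.38955396]
 [279.82031373 139.69746083]]
```

View pics/w3.png

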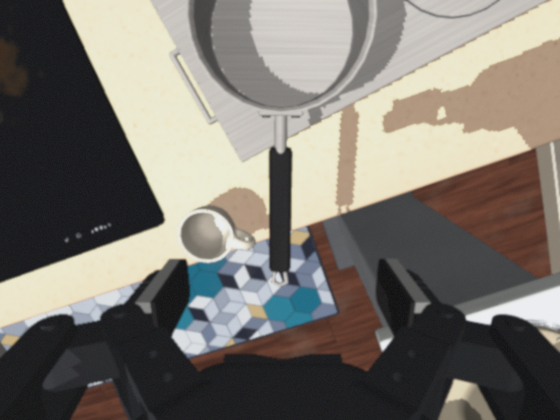

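The handle is at column 280, in line with the tool's x axis, and clear between the fingers. The mug at (207,235) is low enough to clear. I'll descend and grip.

>>> {"name": "jog_arm", "arguments": {"series": "0 0 0.13 0 0 0 1;0 0 0.22 0 0 0 1;0 0 0.258 0 0 0 1;0 0 0.258 0 0 0 1;0 0 0.258 0 0 0 0.2;0 0 0.258 0 0 0 -0.3;0 0 0.258 0 0 0 -0.4;0 0 0.258 0 0 0 -0.5;0 0 0.258 0 0 0 -0.6;0 0 0.258 0 0 0 -1;0 0 0.258 0 0 0 -1;0 0 0.258 0 0 0 -1", "grip_force": 40}}

```text
time_s: 7.7
eef_pos: [414.1, 207.7, 112.2]
ee_rot: [0.0, 0.985, -0.172, -0.0]
force: [-0.1, -0.6, 0.0]
grip_width: -0.004
grip_force: 0.0
```

Run:
```python
from fit import *
s=sense();print({k:np.round(s[k],3) for k in("eef_pos","ee_rot","force","wrist_torque","grip_width","grip_force")})
p=capture("side");save(p,"sd3.png")
print([ (m["point"],m["confidence"],atz(p,m["point"],62).round(1)) for m in mark_of("pan",p)[:1]])
u=np.array([np.cos(.138),np.sin(.138)]);v=np.array([-u[1],u[0]])
R=rot(s).as_matrix();print("tool x az",np.degrees(np.arctan2(R[1,0],R[0,0])))
pc=s["eef_pos"][:2]+140*R[:2,0];print("pan centre est",pc)
t=np.array([570.8,-1.9]);d=t-pc;print("delta",d, (R.T@np.r_[d,0])/400)
```

```text
{'eef_pos': array([414.126, 207.695, 112.188]), 'ee_rot': array([ 0.   ,  0.985, -0.172, -0.   ]), 'force': array([-0.065, -0.595,  0.049]), 'wrist_torque': array([-0.051,  0.05 , -0.047]), 'grip_width': np.float64(-0.004), 'grip_force': np.float64(0.0)}
[([264.0, 246.7], 0.84, array([544. , 166.5,  62. ]))]
tool x az -19.750413035085643
pan centre est [545.89063131 160.38570511]
delta [  24.90936869 -162.28570511] [1.95710484e-01 3.60803892e-01 5.69058182e-06]
```

Run:
```python
from h import *
p=capture("wrist");q=capture("side")
a=q["img"][210:320,200:340,::-1];b=p["img"][60:330,170:400,::-1]
a=cv2.resize(a,(400,314),interpolation=2);b=cv2.resize(b,(390,458))
c=np.zeros((458,790,3),np.uint8);c[:314,:400]=a;c[:,400:]=b;cv2.imwrite("pics/m.png",c)
```

```text
(no output)
```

View pics/m.png

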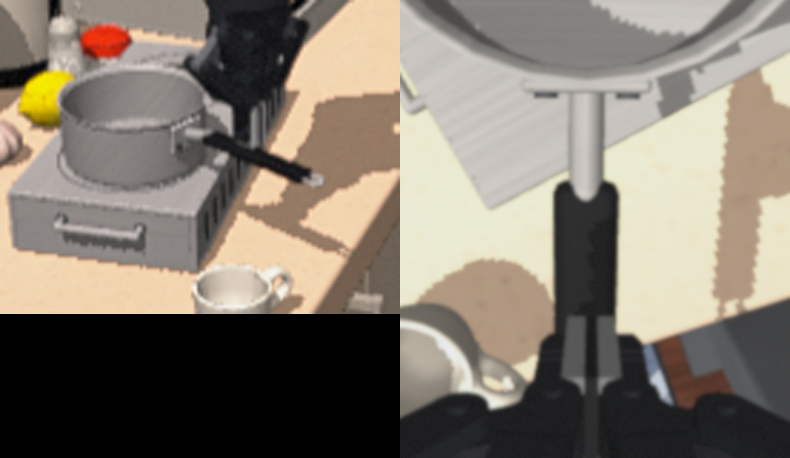

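Run:
```python
from h import *
p=capture("wrist");q=capture("side");s=sense();R=rot(s).as_matrix();t=s["eef_pos"]
for n,c in(("wrist",p),("side",q)):
    print(n,"tip",proj(c,[t+19*R[:,2],t+19*R[:,2]+11*R[:,0],t,t+140*R[:,0]-[0,0,50]]).round(1).tolist())
# virtual w3 camera
d=np.array([415.25,206.92,216.46])-t
w3=dict(p);w3["t"]=np.array(p["t"])-np.array(p["R"])@d
print("end",tri([(w3,(270,280)),(q,(272.3,307.8))]))
print("black start",tri([(w3,(150,281)),(q,(210+130*.35,200+207*.35))]))
print(tri([(w3,(203.7,278.8)),(q,(264,286))]))
for l in("pan_grip",):
  for m in mark_of(l,q)[:1]: print(m["point"],m["confidence"])
for z in(90,100,112,116): print(z,np.linalg.norm(atz(w3,(150,281),z)-atz(w3,(270,280),z)))
```

```text
wrist tip [[280.3, 243.0], [280.3, 225.0], [280.0, 257.5], [280.2, -14.2]]
side tip [[287.8, 269.2], [284.3, 267.7], [287.7, 262.0], [247.1, 262.8]]
end (array([355.50996175, 229.98051119, 108.16845964]), [0.7, 0.7])
black start (array([457.59767887, 192.85480274, 114.31173025]), [1.6, 1.6])
(array([415.40077648, 210.2513868 , 108.30515107]), [1.8, 1.8])
[265.5, 288.0] 0.6
90 114.91584654546241
100 110.7696005732943
112 105.7941054066925
116 104.13560701782522
```

Run:
```python
from h import *
p=capture("wrist");q=capture("side")
a=q["img"][225:290,255:325,::-1];b=p["img"][190:310,220:340,::-1]
c=np.hstack([cv2.resize(a,(400,371),interpolation=cv2.INTER_CUBIC)[:371],cv2.resize(b,(371,371),interpolation=cv2.INTER_CUBIC)]);cv2.imwrite("pics/m2.png",c)
```

```text
(no output)
```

View pics/m2.png

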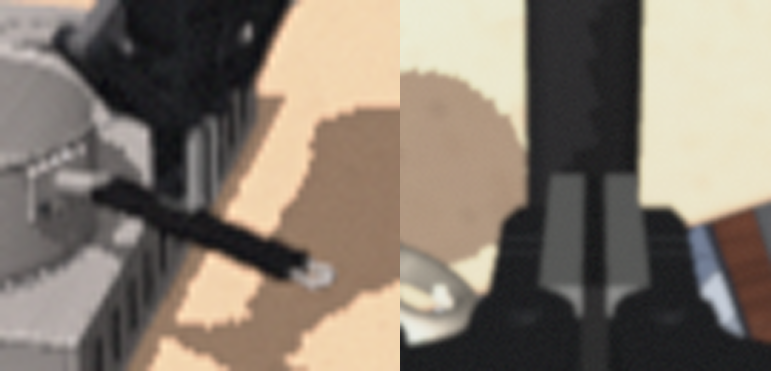

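>>> {"name": "jog_arm", "arguments": {"series": "0 0 0 0 0 0 1;0 0 0 0 0 0 1;0 0 0 0 0 0 1;0 0 0 0 0 0 1;0 0 0 0 0 0 1;0 0 0 0 0 0 1"}}

```text
time_s: 8.9
eef_pos: [414.2, 207.7, 112.2]
ee_rot: [-0.0, 0.985, -0.172, 0.0]
force: [0.5, -0.5, -0.0]
grip_width: 1.002
grip_force: 0.0
```

Run:
```python
from h import *
s=sense();print(s["time_s"],s["grip_width"],s["force"],s["eef_pos"])
p=capture("wrist");save(p,"w4.png")
```

```text
8.9 1.001931483799565 [ 0.47632653 -0.45373676 -0.02565527] [414.15007943 207.68827034 112.21458578]
```

>>> {"name": "jog_arm", "arguments": {"series": "0 0 -0.15 0 0 0 0;0 0 -0.15 0 0 0 -0.5;0 0 -0.15 0 0 0 -0.55;0 0 -0.15 0 0 0 -0.55;0 0 -0.15 0 0 0 -0.55;0 0 -0.15 0 0 0 -0.55"}}

```text
time_s: 9.7
eef_pos: [414.0, 207.7, 171.8]
ee_rot: [0.0, 0.985, -0.172, -0.0]
force: [-0.0, 0.6, -0.1]
grip_width: 0.226
grip_force: 0.0
```

Run:
```python
from h import *
s=sense();print(s["time_s"],s["grip_width"],s["force"],s["eef_pos"])
p=capture("wrist");q=capture("side");R=rot(s).as_matrix();t=s["eef_pos"]
print(proj(p,[t+19*R[:,2]+e*11*R[:,0]+y*R[:,1] for e in(-1,1) for y in(-10,10)]).round(0).tolist(), proj(q,[t+19*R[:,2],t]).round(0).tolist())
w4=cv2.imread("pics/w4.png")
c=np.hstack([cv2.resize(w4[150:350,130:430],(390,260)),cv2.resize(p["img"][150:350,180:380,::-1],(400,400))[:260] if 0 else cv2.resize(p["img"][150:350,130:430,::-1],(390,260))])
d=cv2.resize(q["img"][190:300,230:350,::-1],(360,330),interpolation=2)
e=np.zeros((590,780,3),np.uint8);e[:260]=c;e[260:,:360]=d;cv2.imwrite("pics/m3.png",e)
```

```text
9.7 0.22585627796508204 [-6.42608556e-04  6.44452494e-01 -7.79243103e-02] [413.98675828 207.6770909  171.82425866]
[[263.0, 260.0], [297.0, 260.0], [263.0, 225.0], [298.0, 225.0]] [[287.0, 246.0], [287.0, 239.0]]
```

View pics/m3.png

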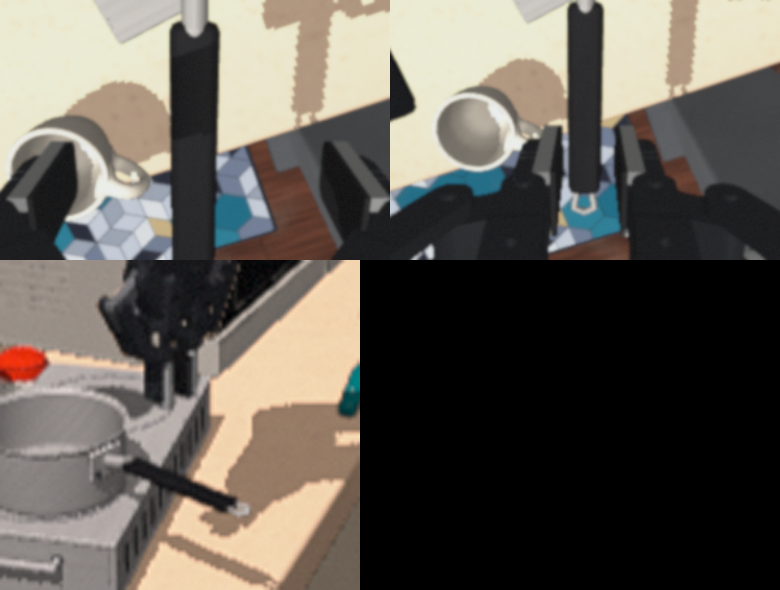

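The pictures show the real fingertips about 6–9 mm behind the reported TCP, where the text has them 19 mm ahead, so the fingers are about 26 mm shorter than stated. They closed above the handle at (280,245). I'll regrip about 26 mm lower.

>>> {"name": "jog_arm", "arguments": {"series": "0 0 0 0 0 0 0.3;0 0 0.1 0 0 0 0.6;0 0 0.19 0 0 0 0.6;0 0 0.213 0 0 0 0.5;0 0 0.213 0 0 0 0.5;0 0 0.213 0 0 0 -0.4;0 0 0.213 0 0 0 -0.6;0 0 0.213 0 0 0 -1;0 0 0.213 0 0 0 -1;0 0 0.213 0 0 0 -1", "grip_force": 40}}

```text
time_s: 11.05
eef_pos: [414.2, 207.9, 87.3]
ee_rot: [-0.0, 0.985, -0.171, 0.0]
force: [-1.6, 1.2, 3.8]
grip_width: 0.208
grip_force: 42.7
```

Run:
```python
from fit import *
s=sense();print({k:np.round(s[k],3) for k in("time_s","eef_pos","ee_rot","force","wrist_torque","grip_width","grip_force")})
p=capture("side")
print([ (m["point"],m["confidence"],atz(p,m["point"],62).round(1)) for m in mark_of("pan",p)[:1]])
R=rot(s).as_matrix();print("tool x az",np.degrees(np.arctan2(R[1,0],R[0,0])))
pc=s["eef_pos"][:2]+140*R[:2,0];d=np.array([570.8,-1.9])-pc;print("pan centre est",pc,"delta",d, (R.T@np.r_[d,0])/400)
```

```text
{'time_s': np.float64(11.05), 'eef_pos': array([414.185, 207.86 ,  87.274]), 'ee_rot': array([-0.   ,  0.985, -0.171,  0.   ]), 'force': array([-1.589,  1.249,  3.814]), 'wrist_torque': array([0.257, 0.169, 0.066]), 'grip_width': np.float64(0.208), 'grip_force': np.float64(42.733)}
[([264.0, 248.0], 0.64, array([540.9, 165.3,  62. ]))]
tool x az -19.7447515888576
pan centre est [545.95391492 160.5637746 ] delta [  24.84608508 -162.4637746 ] [ 1.95676311e-01  3.61295667e-01 -1.00751869e-04]
```

>>> {"name": "jog_arm", "arguments": {"series": "0.006 0.011 -0.001 0 0 0 -1;0.02 0.036 -0.001 0 0 0 -1;0.036 0.066 -0.001 0 0 0 -1;0.052 0.096 -0.001 0 0 0 -1;0.068 0.126 -0.001 0 0 0 -1;0.084 0.156 -0.001 0 0 0 -1;0.1 0.186 -0.001 0 0 0 -1;0.117 0.216 -0.001 0 0 0 -1;0.133 0.246 -0.001 0 0 0 -1;0.149 0.276 -0.001 0 0 0 -1;0.166 0.306 -0.001 0 0 0 -1;0.18 0.332 -0.001 0 0 0 -1;0.19 0.351 -0.001 0 0 0 -1;0.196 0.361 -0.001 0 0 0 -1;0.196 0.361 -0.001 0 0 0 -1;0.196 0.361 -0.001 0 0 0 -1"}}

```text
time_s: 13.15
eef_pos: [439.4, 45.1, 87.4]
ee_rot: [0.0, 0.985, -0.172, 0.0]
force: [1.3, -1.3, 1.8]
grip_width: 0.213
grip_force: 42.4
```

Run:
```python
from fit import *
s=sense();print({k:np.round(s[k],3) for k in("time_s","eef_pos","ee_rot","force","wrist_torque","grip_width","grip_force")})
p=capture("side")
print([ (m["point"],m["confidence"],atz(p,m["point"],62).round(1)) for m in mark_of("pan",p)[:1]])
w=capture("wrist");print([ (m["point"],m["confidence"],atz(w,m["point"],62).round(1)) for m in mark_of("pan",w)[:1]])
R=rot(s).as_matrix();print("pan centre est",s["eef_pos"][:2]+140*R[:2,0])
```

```text
{'time_s': np.float64(13.15), 'eef_pos': array([439.388,  45.084,  87.418]), 'ee_rot': array([ 0.   ,  0.985, -0.172,  0.   ]), 'force': array([ 1.336, -1.273,  1.757]), 'wrist_torque': array([-0.272, -0.377, -0.055]), 'grip_width': np.float64(0.213), 'grip_force': np.float64(42.391)}
[([238.6, 262.5], 0.97, array([571.3,  13.2,  62. ]))]
[]
pan centre est [571.14697217  -2.2412454 ]
```

>>> {"name": "jog_arm", "arguments": {"series": "0 0 0 0 0 0 -0.3;0 0 0 0 0 0 0.2;0 0 0 0 0 0 0.5;0 0 -0.12 0 0 0 0.5;0 0 -0.27 0 0 0 1;0 0 -0.42 0 0 0 1;0 0 -0.57 0 0 0 1;0.06 -0.06 -0.65 0 0 0 1;0.06 -0.06 -0.65 0 0 0 1;0.06 -0.06 -0.65 0 0 0 1;0.06 -0.06 -0.65 0 0 0 1;0.06 -0.06 -0.65 0 0 0 1"}}

```text
time_s: 14.85
eef_pos: [469.4, 59.6, 346.9]
ee_rot: [0.0, 0.985, -0.172, -0.001]
force: [-0.6, 0.2, 0.2]
grip_width: 1.0
grip_force: 0.0
```

```bash
cat >> fit.py <<'E'
def panpts2(q,rz=122):
    x,y,a,r=q[0],q[1],q[2],66.5
    return panpts(q[:3])
E
python3 - <<'E'
from fit import *
s=sense();print(s["time_s"],s["eef_pos"])
w=capture("wrist");save(w,"w5.png");p=capture("side");c=capture("scene");save(c,"sc5.png")
ims=[(w,gradm(w))]
q,f=fit(ims,lambda v:wpts(v,(84,)),[559.3,81.3,.138],np.array([5,5,.03]));print("warmer",q.round(3),f)
T=np.array([q[0]+np.sin(q[2])*84,q[1]-np.cos(q[2])*84]);L=np.array([q[0]-np.sin(q[2])*84,q[1]+np.cos(q[2])*84]);print("right",T,"left",L)
h,f=fit(ims,panpts,[571,-2,2.793],np.array([5,5,.05]));print("pan",h.round(2),f)
# rim-only with free radius/height; foot circle
h3,f=fit(ims,lambda v:circ(v[:2],v[2],122),[h[0],h[1],66.],np.array([5,5,1.5]));print("rim",h3.round(1),f)
for l in("pan","wick","tealight","pan_grip"):
    for n,k in(("w",w),("side",p),("scene",c)):
        for m in mark_of(l,k)[:1]: print(l,n,np.round(m["point"]),round(m["confidence"],2),atz(k,m["point"],dict(pan=62,wick=27,tealight=8,pan_grip=112)[l]).round(1))
im=w["img"][:,:,::-1].copy()
for P,cc in((wpts(q,(84,-84)),(0,0,255)),(circ(h3[:2],h3[2],122),(0,255,0)),(circ(T,60,62),(255,0,0))):
    for u,v in proj(w,P):
        cv2.circle(im,(int(round(u)),int(round(v))),0,cc,-1)
cv2.imwrite("pics/fit5.png",cv2.resize(im[:300,40:440],None,fx=2,fy=2))
E
```

```text
14.85 [469.36821081  59.62309767 346.91281053]
warmer [5.59029e+02 8.22400e+01 1.40000e-01] -41.87562942504883
right [570.74406157  -0.93863713] left [547.31304094 165.41937221]
pan [568.5   -3.37   2.79] -56.360816955566406
rim [568.   -1.   61.6] -60.0
pan w [ 74. 300.] 0.72 [572.6  -2.8  62. ]
pan side [238. 263.] 0.95 [571.4   9.7  62. ]
pan scene [215. 242.] 0.83 [564.2   5.7  62. ]
wick w [136. 194.] 0.79 [549.  166.9  27. ]
tealight w [134. 200.] 0.78 [549.3 162.2   8. ]
pan_grip w [193. 300.] 0.71 [437.3  46.1 112. ]
pan_grip side [236. 303.] 0.94 [432.2  58.5 112. ]
```

View pics/fit5.png

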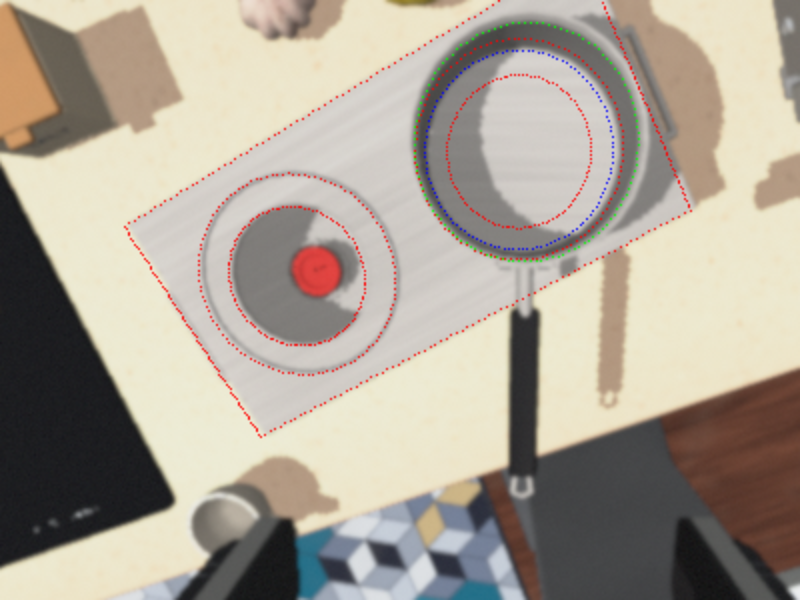

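The pan now stands concentric with the right ring to within about 2 mm, and the red tealight at crop (317,271) is exposed in the left opening. On to the lighter.

Run:
```python
from h import *
w=capture("wrist");im=w["img"].astype(int)
m=(im[:,:,0]>150)&(im[:,:,1]<110)&(im[:,:,2]<110);m[:, :150]=0;m[:,250:]=0;m[:80]=0;m[200:]=0
r,c=np.nonzero(m);print(len(r),r.mean(),c.mean(),atz(w,(r.mean(),c.mean()),26).round(1))
rel([391,-263,210],Rdown(-85))
```

```text
463 135.48812095032397 198.15334773218143 [548.  160.8  26. ]
row [0.0873 0.826  0.3435] [-0.     0.     0.725] rows>= 6.1
```

>>> {"name": "jog_arm", "arguments": {"series": "0.087 0.826 0.345 0 0 0.724 1;0.087 0.826 0.345 0 0 0.724 1;0.087 0.826 0.345 0 0 0.724 1;0.087 0.826 0.345 0 0 0.724 1;0.087 0.826 0.345 0 0 0.724 1;0.087 0.826 0.345 0 0 0.724 1;0.087 0.826 0.345 0 0 0.724 1;0.087 0.826 0.345 0 0 0.724 1;0.087 0.826 0.345 0 0 0.724 1;0.087 0.826 0.345 0 0 0.724 1"}}

```text
time_s: 16.9
eef_pos: [391.3, -262.3, 209.8]
ee_rot: [0.0, 0.738, -0.674, 0.0]
force: [0.1, -0.1, -0.5]
grip_width: 1.003
grip_force: 0.0
```

Run:
```python
from h import *
s=sense();print(s["time_s"],s["eef_pos"],s["joints"].round(2))
w=capture("wrist");save(w,"w6.png");np.savez("w6.npz",**{k:w[k] for k in("img","intrinsics","dist_coeffs","R","t")})
for l,z in(("lighter",0),("lighter_tip",8),("lighter_grip",8),("lighter_trigger",8)):
    for m in mark_of(l,w)[:1]: print(l,np.round(m["point"]),round(m["confidence"],2),atz(w,m["point"],z).round(1))
m=regions_of("lighter",w)[0]["region"];r,c=np.nonzero(m)
im=w["img"].astype(int);teal=m&(im[:,:,2]-im[:,:,0]>40)
r,c=np.nonzero(teal);P=np.array([atz(w,(a,b),12)[:2] for a,b in zip(r,c)])
mu=P.mean(0);d=np.linalg.svd(P-mu,full_matrices=0)[2][0];d*=-np.sign(d[1]);n=np.array([-d[1],d[0]])
print("teal",len(r),mu,np.degrees(np.arctan2(d[1],d[0])),((P-mu)@d).min(),((P-mu)@d).max(),((P-mu)@n).min(),((P-mu)@n).max())
rod=m&~teal;r,c=np.nonzero(rod);Q=np.array([atz(w,(a,b),8)[:2] for a,b in zip(r,c)]);k=(Q-mu)@d>75;Q=Q[k]
e=np.linalg.svd(Q-Q.mean(0),full_matrices=0)[2][0];e*=-np.sign(e[1]);print("rod",len(Q),Q.mean(0),np.degrees(np.arctan2(e[1],e[0])),"far",((Q-mu)@d).max(),mu+((Q-mu)@d).max()*d)
print("tcp px",proj(w,s["eef_pos"]))
```

```text
16.9 [ 391.30575197 -262.32965771  209.84080101] [-0.84  0.21  1.67  0.    1.26  2.21]
lighter [148. 286.] 0.61 [ 391.  -296.4    0. ]
lighter_grip [179. 281.] 0.8 [ 393.2 -262.5    8. ]Traceback (most recent call last):
  File "<stdin>", line 5, in <module>
ValueError: it knows: garlic, kitchen_timer, lemon, lighter, lighter_grip, lighter_tip, mill, mug, pan, pan_grip, salt_pot, tealight, teaspoon, warmer, warmer_left, warmer_right, wick
```

Run:
```python
from h import *
s=sense()
w=capture("wrist")
m=regions_of("lighter",w)[0]["region"]
im=w["img"].astype(int);teal=m&(im[:,:,2]-im[:,:,0]>40)
r,c=np.nonzero(teal);P=np.array([atz(w,(a,b),12)[:2] for a,b in zip(r,c)])
mu=P.mean(0);d=np.linalg.svd(P-mu,full_matrices=0)[2][0];d*=-np.sign(d[1]);n=np.array([-d[1],d[0]])
print("teal",len(r),mu,np.degrees(np.arctan2(d[1],d[0])),((P-mu)@d).min(),((P-mu)@d).max(),((P-mu)@n).min(),((P-mu)@n).max())
rod=m&~teal;r,c=np.nonzero(rod);Q=np.array([atz(w,(a,b),8)[:2] for a,b in zip(r,c)]);k=(Q-mu)@d>75;Q=Q[k]
e=np.linalg.svd(Q-Q.mean(0),full_matrices=0)[2][0];e*=-np.sign(e[1]);print("rod",len(Q),Q.mean(0),np.degrees(np.arctan2(e[1],e[0])),"far",mu+((Q-mu)@d).max()*d)
a,b=np.nonzero(m);print("rows",a.min(),a.max(),"cols",b.min(),b.max())
```

```text
teal 1784 [ 388.53153548 -242.41659272] -84.29240107505414 -65.67114122767494 60.1024879020966 -10.030080689510168 11.133999099944054
rod 920 [ 398.55448641 -367.50421296] -85.99163931291842 far [ 405.52049454 -412.3959004 ]
rows 32 252 cols 271 299
```

>>> {"name": "jog_arm", "arguments": {"series": "0.012 0 0.13 0 0 0 0.4;0.012 0 0.26 0 0 0 0.2;0.012 0 0.38 0 0 0 0.1;0.012 0 0.46 0 0 0 0.1;0.012 0 0.51 0 0 0 0.1;0.012 0 0.525 0 0 0 0.1;0.012 0 0.53 0 0 0 0.1;0.012 0 0.53 0 0 0 0.1", "grip_force": 60}}

```text
time_s: 18.2
eef_pos: [391.6, -268.1, -1.9]
ee_rot: [0.0, 0.738, -0.675, 0.001]
force: [0.5, -0.2, -0.1]
grip_width: 0.549
grip_force: 0.0
```

Run:
```python
from h import *
s=sense();print({k:np.round(s[k],3) for k in("time_s","eef_pos","force","grip_width")})
w=capture("wrist");save(w,"w7.png")
print([(l,m["point"],m["confidence"],atz(w,m["point"],8)) for l in("lighter_grip","lighter") for m in mark_of(l,w)[:1]])
print(proj(w,[s["eef_pos"]]))
```

```text
{'time_s': np.float64(18.2), 'eef_pos': array([ 391.626, -268.05 ,   -1.942]), 'force': array([ 0.473, -0.215, -0.123]), 'grip_width': np.float64(0.549)}
[('lighter_grip', [268.6, 284.9], 0.58, array([ 390.55923461, -267.5826536 ,    8.        ])), ('lighter', [215.0, 290.8], 0.8, array([ 390.33973412, -295.31966929,    8.        ]))]
[[282.80548486 258.59306869]]
```

View pics/w7.png

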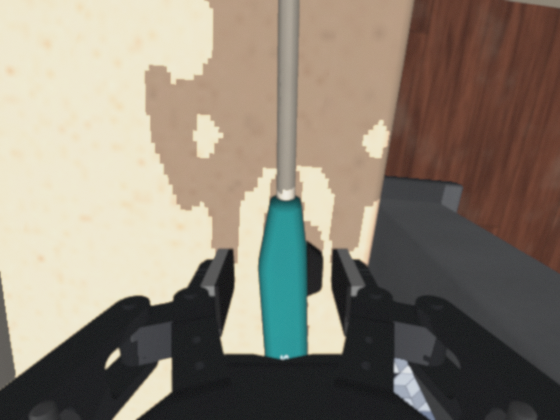

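The lighter lies lengthwise between the open fingers, handle at column 285, with the black trigger at about (315,268) level with the right finger. I'll close across it.

>>> {"name": "jog_arm", "arguments": {"series": "0 0 0.004 0 0 0 -0.1;0 0 0.004 0 0 0 -0.3;0 0 0.004 0 0 0 -1;0 0 0.004 0 0 0 -1;0 0 0.004 0 0 0 -1;0 0 0.004 0 0 0 -1;0 0 0.004 0 0 0 -1", "grip_force": 60}}

```text
time_s: 19.23
eef_pos: [391.9, -268.0, -3.5]
ee_rot: [-0.0, 0.738, -0.675, 0.001]
force: [1.7, 1.9, 7.5]
grip_width: 0.281
grip_force: 59.0
```

Run:
```python
from h import *
s=sense();print({k:np.round(s[k],3) for k in("time_s","eef_pos","force","wrist_torque","grip_width","grip_force","joints")})
```

```text
{'time_s': np.float64(19.225), 'eef_pos': array([ 391.886, -267.975,   -3.536]), 'force': array([1.749, 1.857, 7.498]), 'wrist_torque': array([ 0.361, -0.126,  0.022]), 'grip_width': np.float64(0.281), 'grip_force': np.float64(59.036), 'joints': array([-8.480e-01,  5.290e-01,  1.875e+00,  1.000e-03,  7.360e-01,
        2.205e+00])}
```

>>> {"name": "jog_arm", "arguments": {"series": "0 0 -0.05 0 0 0 -1;0 0 -0.15 0 0 0 -1;0 0 -0.3 0 0 0 -1;0 0 -0.45 0 0 0 -1;0 0 -0.6 0 0 0 -1;0 0 -0.7 0 0 0 -1;0 0 -0.7 0 0 0 -1;0 0 -0.7 0 0 0 -1"}}

```text
time_s: 20.23
eef_pos: [391.0, -267.4, 274.7]
ee_rot: [-0.0, 0.738, -0.675, -0.001]
force: [0.1, 0.2, -2.0]
grip_width: 0.28
grip_force: 59.5
```

```bash
cat >> h.py <<'E'
def Rtilt(b,a): return Rdown(b)@Rn.from_euler("y",-a,degrees=True).as_matrix()
TT=np.array([144,0,-11.5])
E
python3 - <<'E'
from h import *
s=sense();print({k:np.round(s[k],3) for k in("time_s","eef_pos","force","grip_width","grip_force")})
R=rot(s).as_matrix();t=s["eef_pos"]
print("pred tip",t+R@TT)
P={n:capture(n) for n in("scene","side","wrist")}
for l in("lighter_tip","lighter_grip"):
    o=[]
    for n,p in P.items():
        for m in mark_of(l,p)[:1]: print(l,n,np.round(m["point"],1),round(m["confidence"],2));o.append((p,m["point"]))
        if l=="lighter_tip": print("  pred px",n,proj(p,t+R@TT))
    if len(o)>1: print(tri(o[:2]))
p=P["wrist"];m=regions_of("lighter",p)
if m:
    m=m[0]["region"];r,c=np.nonzero(m);print("region rows",r.min(),r.max(),[ (v,c[r==v].mean().round(1)) for v in(5,30,60,90,120) if (r==v).any()])
    print("pred axis px",proj(p,[t+R@np.array([x,0,-11.5]) for x in(40,60,80,100,120)]).round(1).tolist())
rel([440,150,300],Rdown(5),s)
E
```

```text
{'time_s': np.float64(20.225), 'eef_pos': array([ 391.004, -267.383,  274.655]), 'force': array([ 0.066,  0.203, -1.985]), 'grip_width': np.float64(0.28), 'grip_force': np.float64(59.506)}
pred tip [ 403.78192991 -410.83265255  285.92703701]
lighter_tip scene [213.3 384. ] 0.67
  pred px scene [[386.48859803 213.25727576]]
lighter_tip side [268.4 257.2] 0.72
  pred px side [[360.71675456 133.65740111]]
  pred px wrist [[282.86716586 -87.93296853]]
(array([ 897.22795648, -596.4327751 , -405.72807493]), [2.7, 2.7])
lighter_grip scene [215. 336.] 0.74
lighter_grip side [145.7 354.3] 0.46
lighter_grip wrist [272.6 281.4] 0.63
(array([ 393.30453298, -267.91896422,  283.55680332]), [6.9, 6.9])
region rows 0 357 [(5, np.float64(282.0)), (30, np.float64(281.5)), (60, np.float64(281.5)), (90, np.float64(281.5)), (120, np.float64(282.0))]
pred axis px [[282.8, 188.8], [282.8, 143.6], [282.8, 94.7], [282.8, 42.0], [282.8, -14.7]]
row [-1.0286 -0.2144 -0.062 ] [-2.000e-04  1.400e-03 -9.991e-01] rows>= 8.4
```

>>> {"name": "jog_arm", "arguments": {"series": "-0.5 -0.15 -0.06 0 0 -0.3 -1;-1 -0.21 -0.06 0 0 -0.999 -1;-1 -0.21 -0.06 0 0 -0.999 -1;-1 -0.21 -0.06 0 0 -0.999 -1;-1 -0.21 -0.06 0 0 -0.999 -1;-1 -0.21 -0.06 0 0 -0.999 -1;-1 -0.21 -0.06 0 0 -0.999 -1;-1 -0.21 -0.06 0 0 -0.999 -1;-1 -0.21 -0.06 0 0 -0.999 -1;-1 -0.21 -0.06 0 0 -0.999 -1;-1 -0.21 -0.06 0 0 -0.999 -1;-1 -0.21 -0.06 0 0 -0.999 -1;-1 -0.21 -0.06 0 0 -0.999 -1"}}

```text
time_s: 22.35
eef_pos: [439.5, 138.1, 299.8]
ee_rot: [-0.0, 0.999, 0.043, -0.0]
force: [0.6, -0.1, -1.1]
grip_width: 0.281
grip_force: 59.5
```

Run:
```python
from h import *
s=sense();print({k:np.round(s[k],3) for k in("time_s","eef_pos","ee_rot","grip_width","joints")})
w=capture("wrist");im=w["img"].astype(int)
m=((im[:,:,0]>140)&(im[:,:,1]<110)&(im[:,:,2]<110)).astype(np.uint8)
n,_,st,ce=cv2.connectedComponentsWithStats(m)
for i in range(1,n):
    if st[i,4]>150: print("red",st[i],ce[i],atz(w,ce[i][::-1],26).round(1))
for l,z in(("wick",27),("tealight",8),("warmer_left",62)):
    for q in mark_of(l,w)[:1]: print(l,np.round(q["point"]),round(q["confidence"],2),atz(w,q["point"],z).round(1))
R=Rtilt(5,50)
for h in(150,33):
    T=np.array([547.8,164,h])-R@TT;print(h,T);rel(T,R,s)
```

```text
{'time_s': np.float64(22.35), 'eef_pos': array([439.521, 138.082, 299.79 ]), 'ee_rot': array([-0.   ,  0.999,  0.043, -0.   ]), 'grip_width': np.float64(0.281), 'joints': array([0.049, 0.122, 1.538, 0.   , 1.482, 1.533])}
red [257  65  14  31 358] [264.25698324  80.40782123] [547.1 168.9  26. ]
wick [ 80. 268.] 0.71 [548.3 163.7  27. ]
tealight [ 78. 270.] 0.64 [552.1 162.7   8. ]
warmer_left [ 76. 267.] 0.85 [549.  163.5  62. ]
150 [446.81482009 155.16494157 252.9183423 ]
row [ 0.0219 -0.041   0.1172] [-2.000e-04 -5.555e-01 -4.000e-04] rows>= 4.7
33 [446.81482009 155.16494157 135.9183423 ]
row [ 0.0219 -0.041   0.4097] [-2.000e-04 -5.555e-01 -4.000e-04] rows>= 4.7
```

Run:
```python
from fit import *
from scipy.optimize import least_squares
w=capture("wrist");im=w["img"].astype(int);ims=[(w,gradm(w))]
q,f=fit(ims,lambda v:wpts(v,(84,)),[559,82,.139],np.array([4,4,.02]));L=np.array([q[0]-np.sin(q[2])*84,q[1]+np.cos(q[2])*84]);print("warmer",q.round(3),f,"left",L)
o,f=fit(ims,lambda v:np.vstack([circ(v,66.5,62),circ(v,46,62)]),L,np.array([4,4]));print("ring-only",o,f)
m=((im[:,:,0]>140)&(im[:,:,1]<110)&(im[:,:,2]<110)).astype(np.uint8);m[110:]=0
cs,_=cv2.findContours(m,cv2.RETR_EXTERNAL,cv2.CHAIN_APPROX_NONE);c=max(cs,key=len)[:,0]
for z in(18,26):
    P=np.array([atz(w,(v,u),z)[:2] for u,v in c if u<269])
    r=least_squares(lambda k:np.hypot(P[:,0]-k[0],P[:,1]-k[1])-k[2],[548,163,18],loss="soft_l1");print(z,r.x,r.cost,len(P))
print("row cols",[(v,np.nonzero(m[v])[0].min(),np.nonzero(m[v])[0].max()) for v in range(66,96,4) if m[v].any()])
for v in(72,80,88): print([tuple(x) for x in im[v,252:296:3]])
```

```text
warmer [5.57669e+02 8.04740e+01 1.39000e-01] -39.339595794677734 left [546.01346542 163.66184684]
ring-only [547.27391322 165.03965492] -48.078636169433594
18 [548.14699971 160.94230046  18.52914669] 4.835523176764204 39
26 [547.46596416 160.60923583  18.18616644] 4.676672026291591 39
row cols [(66, np.int64(265), np.int64(270)), (70, np.int64(260), np.int64(270)), (74, np.int64(258), np.int64(270)), (78, np.int64(257), np.int64(270)), (82, np.int64(257), np.int64(270)), (86, np.int64(257), np.int64(270)), (90, np.int64(259), np.int64(270)), (94, np.int64(264), np.int64(270))]
[(np.int64(133), np.int64(130), np.int64(127)), (np.int64(124), np.int64(121), np.int64(118)), (np.int64(124), np.int64(65), np.int64(63)), (np.int64(221), np.int64(66), np.int64(63)), (np.int64(201), np.int64(60), np.int64(57)), (np.int64(209), np.int64(63), np.int64(60)), (np.int64(209), np.int64(78), np.int64(72)), (np.int64(210), np.int64(199), np.int64(183)), (np.int64(232), np.int64(225), np.int64(214)), (np.int64(236), np.int64(233), np.int64(222)), (np.int64(235), np.int64(230), np.int64(219)), (np.int6
[... 869 characters left out ...]
0))]
[(np.int64(133), np.int64(130), np.int64(128)), (np.int64(119), np.int64(115), np.int64(112)), (np.int64(188), np.int64(64), np.int64(61)), (np.int64(218), np.int64(64), np.int64(60)), (np.int64(205), np.int64(62), np.int64(60)), (np.int64(219), np.int64(65), np.int64(62)), (np.int64(217), np.int64(80), np.int64(75)), (np.int64(214), np.int64(201), np.int64(185)), (np.int64(231), np.int64(224), np.int64(213)), (np.int64(228), np.int64(225), np.int64(214)), (np.int64(235), np.int64(230), np.int64(219)), (np.int64(221), np.int64(214), np.int64(199)), (np.int64(183), np.int64(174), np.int64(161)), (np.int64(138), np.int64(132), np.int64(125)), (np.int64(203), np.int64(200), np.int64(195))]
```

>>> {"name": "jog_arm", "arguments": {"series": "0.022 -0.035 0.05 0 -0.1 0 -1;0.022 -0.035 0.117 0 -0.5555 0 -1;0.022 -0.035 0.117 0 -0.5555 0 -1;0.022 -0.035 0.117 0 -0.5555 0 -1;0.022 -0.035 0.117 0 -0.5555 0 -1;0.022 -0.035 0.117 0 -0.5555 0 -1;0.022 -0.035 0.117 0 -0.5555 0 -1;0.022 -0.035 0.117 0 -0.5555 0 -1;0.022 -0.035 0.117 0 -0.5555 0 -1;0.022 -0.035 0.117 0 -0.5555 0 -1"}}

```text
time_s: 23.85
eef_pos: [447.0, 152.9, 253.4]
ee_rot: [0.018, 0.906, 0.04, -0.422]
force: [1.0, -0.1, -1.4]
grip_width: 0.277
grip_force: 59.5
```

```bash
cat > chk.py <<'E'
from h import *
import sys
s=sense();print({k:np.round(s[k],3) for k in("time_s","eef_pos","force","grip_width","grip_force","joints")})
R=rot(s).as_matrix();t=s["eef_pos"];tip=t+R@TT
print("tip pred",tip.round(1),"x axis",R[:,0].round(3))
P={n:capture(n) for n in("scene","side")};o=[]
for n,p in P.items():
    print(n,"pred px (row,col)",proj(p,tip)[0][::-1].round(1))
    for m in mark_of("lighter_tip",p)[:2]: print("  tip",np.round(m["point"],1),round(m["confidence"],2))
    m=mark_of("lighter_tip",p)
    if m: o.append((p,m[0]["point"]))
    r=regions_of("lighter",p)
    if r:
        a,b=np.nonzero(r[0]["region"]);k=a.argmax();print("  region lowest",a[k],b[a==a[k]].mean(),"n",len(a),r[0]["confidence"])
    save(p,n+"_t%d.png"%(s["time_s"]*10))
if len(o)>1: print(tri(o))
R2=Rtilt(5,50)
for h in(65,33): rel(np.array([547.6,161.5,h])-R2@TT,R2,s)
E
python3 chk.py
```

```text
{'time_s': np.float64(23.85), 'eef_pos': array([446.965, 152.883, 253.384]), 'force': array([ 0.968, -0.1  , -1.381]), 'grip_width': np.float64(0.277), 'grip_force': np.float64(59.55), 'joints': array([ 0.083,  0.686,  1.088, -0.004,  2.24 ,  1.565])}
tip pred [548.1 161.7 150.6] x axis [ 0.641  0.056 -0.765]
scene pred px (row,col) [203.2 190.8]
  region lowest 231 193.0 n 79 0.18
side pred px (row,col) [231.1 244.5]
  tip [232.2 245.9] 0.86
  region lowest 254 217.5 n 324 0.69
row [0.1629 0.0005 0.1383] [ 0.     -0.0008  0.    ] rows>= 1.4
row [0.2241 0.0005 0.1898] [ 0.     -0.0008  0.    ] rows>= 1.9
```

>>> {"name": "jog_arm", "arguments": {"series": "0.04 0 0.034 0 0 0 -1;0.08 0 0.068 0 0 0 -1;0.12 0 0.102 0 0 0 -1;0.15 0 0.127 0 0 0 -1;0.17 0 0.144 0 0 0 -1;0.19 0 0.161 0 0 0 -1;0.205 0 0.174 0 0 0 -1;0.215 0 0.182 0 0 0 -1;0.222 0 0.188 0 0 0 -1;0.222 0 0.188 0 0 0 -1;0.222 0 0.188 0 0 0 -1;0.222 0 0.188 0 0 0 -1"}}

```text
time_s: 25.75
eef_pos: [446.6, 152.8, 136.8]
ee_rot: [0.018, 0.906, 0.04, -0.422]
force: [-0.3, -0.1, -0.6]
grip_width: 0.275
grip_force: 59.5
```

```bash
python3 chk.py
python3 - <<'E'
from fit import *
s=sense();R=rot(s).as_matrix();t=s["eef_pos"]
p=capture("scene")
for l,z in(("wick",27),("tealight",8),("pan",62),("lighter_grip",0)):
    for m in mark_of(l,p)[:1]: print(l,np.round(m["point"],1),round(m["confidence"],2),atz(p,m["point"],z).round(1))
w=capture("wrist")
for l in("wick","lighter_tip","tealight"): print(l,[(np.round(m["point"]),round(m["confidence"],2)) for m in mark_of(l,w)[:1]], proj(w,t+R@TT))
E
```

```text
{'time_s': np.float64(25.75), 'eef_pos': array([446.645, 152.82 , 136.81 ]), 'force': array([-0.343, -0.08 , -0.612]), 'grip_width': np.float64(0.275), 'grip_force': np.float64(59.549), 'joints': array([ 0.083,  0.799,  1.203, -0.004,  2.012,  1.566])}
tip pred [547.7 161.7  33.9] x axis [ 0.641  0.056 -0.766]
scene pred px (row,col) [224.3 195. ]
  tip [185.5 280. ] 0.6
  tip [226.9 193.2] 0.39
  region lowest 191 212.0 n 96 0.75
side pred px (row,col) [272.6 246.8]
  tip [276.2 249.7] 0.75
  tip [232.4 239.5] 0.46
  region lowest 271 249.5 n 415 0.84
(array([ 745.63265938, -130.50794101, -119.45960179]), [65.1, 65.1])
row [-0.0596  0.0004 -0.0499] [-0.     -0.0004 -0.    ] rows>= 0.5
row [0.0016 0.0004 0.0015] [-0.     -0.0004 -0.    ] rows>= 0.0
wick [227.1 196.4] 0.55 [540.9 157.3  27. ]
tealight [226.  195.1] 0.49 [558.3 164.8   8. ]
pan [215.5 243.2] 0.83 [560.9   0.7  62. ]
lighter_grip [225.7 191.3] 0.4 [565.2 179.1   0. ]
wick [] [[278.48499692 -91.76067844]]
lighter_tip [] [[278.48499692 -91.76067844]]
tealight [(array([226., 458.]), 0.65)] [[278.48499692 -91.76067844]]
```

Run:
```python
from fit import *
s=sense();R=rot(s).as_matrix();t=s["eef_pos"]
S={n:capture(n) for n in("scene","side")}
# local camera offset: warmer outline fit (x,y,yaw) seen in each camera vs wrist fit
for n,p in S.items():
    g=gradm(p,1.0)
    best=max(((score([(p,g)],wpts([559+dx,81.5+dy,.139],(84,)))*-1,dx,dy) for dx in range(-10,11) for dy in range(-10,11)));print(n,"warmer shift",best)
    # nozzle: silhouette edges, shift in tool z and y
    def rod(v,n=n,p=p):
        c=np.array(p["R"]).T@-np.array(p["t"]);ax=R[:,0];pts=[]
        x=np.linspace(55,105 if n=="side" else 110,40)
        base=t+np.outer(x,ax)+v[0]*R[:,2]*1+v[1]*R[:,1]
        nn=np.cross(ax,c-t);nn/=np.linalg.norm(nn)
        return np.vstack([base+4.2*nn,base-4.2*nn])
    b=sorted([(-score([(p,g)],rod([k,0])),k) for k in np.arange(-25,2,.5)])[-3:];print(n,"rod k",b, "k-> px shift", (proj(p,t+R@[80,0,-11.5])-proj(p,t+R@[80,0,-8.5])).round(2))
    b=sorted([(-score([(p,g)],rod([-11.5,y])),y) for y in np.arange(-10,10,.5)])[-3:];print(n,"rod y",b)
p=S["scene"];im=p["img"].astype(int)
m=((im[:,:,0]>110)&(im[:,:,0]-im[:,:,1]>60)&(im[:,:,0]-im[:,:,2]>60));r,c=np.nonzero(m[215:240,180:210]);print("red",len(r),r.mean()+215,c.mean()+180,r.min()+215,r.max()+215,c.min()+180,c.max()+180)
print("pred tealight top",proj(p,[547.5,161,27]),"edges",proj(p,circ((547.5,161),19,27,5)).round(1).tolist(),"tip",proj(p,t+R@TT))
```

```text
scene warmer shift (np.float32(49.42616), -4, 1)
scene rod k [(np.float32(60.0), np.float64(-16.0)), (np.float32(60.0), np.float64(1.0)), (np.float32(60.0), np.float64(1.5))] k-> px shift [[-0.09 -0.93]]
scene rod y [(np.float32(60.0), np.float64(-2.0)), (np.float32(60.0), np.float64(-1.5)), (np.float32(60.0), np.float64(-1.0))]
side warmer shift (np.float32(52.618477), -4, 10)
side rod k [(np.float32(59.153236), np.float64(-13.0)), (np.float32(59.334698), np.float64(-13.5)), (np.float32(59.36355), np.float64(-14.0))] k-> px shift [[-0.89 -0.8 ]]
side rod y [(np.float32(58.970604), np.float64(-0.5)), (np.float32(58.973885), np.float64(-1.0)), (np.float32(58.974556), np.float64(1.0))]
red 5 223.6 192.2 223 224 191 193
pred tealight top [[195.40014233 225.47297462]] edges [[195.8, 220.8], [189.7, 225.5], [195.0, 230.2], [201.1, 225.4], [195.8, 220.8]] tip [[194.97508348 224.32929072]]
```

```bash
python3 -c "
from rig import *
print(finish_job())"
```

```text
the job is handed in; nothing more can be done
None
```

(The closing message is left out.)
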